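Bring the craft carousel to the seat and present the glue stick

TASK

First slide the craft carousel along its rail to the middle station, so that it clicks into place there, without running past it. Only then turn the carousel until the glue stick standing on it faces the front, in line with the carriage's pointer, and finish gripping the carousel by its knob, holding it still there: do not let go at the end. Leave the things lying on the table where they are.

Things in the scene. Friction and masses are not known exactly. Their poses are not given: they have to be found in the camera images.
- rail: Wooden rail fixed to the table: a board 110 x 480 x 12 mm along its own y axis, with two steel rods; origin at the middle of its underside. +y runs to the robot's left along the rods. Its -x side is its front (towards the robot). Three station tabs with round ends stick out at the front at y = -120, 0, +120 mm.
- station_mid (a point): The steel disc on the round end of the middle station tab (rail frame x = -135 mm, y = 0), top of the tab, 8 mm above the table.
- carriage (a joint): Position of the carriage along the rail, m, growing along the rail's +y: 0 = right-hand station (robot's right), 0.12 = middle, 0.24 = left. Starts at 0 to 0.045. Slides with about 1 N; a sprung ball drops into a detent at each station and pulls it in from about 7 mm either side. The detent's edge is met 16 mm before the station and takes about 8 N to pass, either way.
- pointer (a point): Tip of the carriage's pointer tongue, which sticks out at the front from under the carousel, 122 mm in front of the carousel's axis, 34 mm above the table (its axes are parallel to the rail's). It rides over the station tabs, marks where the carriage stands, and marks the carousel's front.
- turntable (a joint): Angle of the carousel on the carriage, rad, growing anticlockwise seen from above; 0 (and 6.28) = glue stick exactly at the front. Starts anywhere from 0.7 to 5.55; can be turned either way without reaching an end. Light friction (0.03 N m), no detents, no spring.
- turntable_disc (a point): Centre of the carousel's wooden disc, on the turning axis, at its upper face, 48 mm above the table. Disc radius 96 mm; five cups (49 mm outside, 22 mm high) stand 72 degrees apart on a circle of 66 mm radius round the axis.
- knob: Round wooden knob, 38 mm diameter and 34 mm high, on top of the carousel's post, fixed to the carousel, so it both slides the carriage and turns the carousel. Origin: centre of its underside, on the axis, 158 mm above the table.
- knob_grip (a point): Centre of the knob, half-way up, 175 mm above the table: the place to grip it. Everything else on the carousel stays below 147 mm.
- glue_center (a point): The glue stick: the only tall slim cylinder, 28 mm diameter, 96 mm high, standing snugly in one of the carousel's five cups, so that it rides round with the carousel. Its point: its centre, half-way up. Its cup's floor is 50 mm above the table.
- pot_a_center (a point): A paint pot with a white screw lid, 37 mm diameter, 41 mm high, standing snugly in one of the carousel's five cups, so that it rides round with the carousel. Its point: its centre, half-way up. 
- pot_b_center (a point): Another paint pot, 37 mm diameter, 41 mm high, standing snugly in one of the carousel's five cups, so that it rides round with the carousel. Its point: its centre, half-way up. 
- pumpkin_center (a point): A stacked pumpkin figurine, 31 mm wide, 38 mm high, standing snugly in one of the carousel's five cups, so that it rides round with the carousel. Its point: its centre, half-way up. 
- cat_center (a point): A cat figurine, 17 mm wide, 28 mm high, standing snugly in one of the carousel's five cups, so that it rides round with the carousel. Its point: its centre, half-way up. 
- gourd: A loose pumpkin figurine, 34 mm wide, 31 mm high, on the table left of the rail; to be left alone. Origin under its centre.
- marker: A loose marker pen, 141 mm long, 18 mm thick, lying on the table left of the rail; to be left alone. Origin under its centre.
- rubber: A loose eraser, 23 x 50 x 12 mm, lying on the table right of the rail; to be left alone. Origin under its centre.

How it is judged:
On the way, in this order (a step that is already met when the one before it is completed fails the run):
1. the carriage stands in the middle station (value of joint carriage between 0.114 and 0.126 m), for 0.2 s.
2. the glue stick faces the front, over the pointer (all of step 1 and y of glue_center in the frame of pointer between -0.012 and 0.012 m and x of glue_center in the frame of pointer below 0.075 m), for 0.2 s.
At the end, for the whole second after the job is handed in: The carriage is within 6 mm of the middle station; the glue stick is on the front side, its centre within 12 mm sideways of the pointer's line; the carousel is at rest, and the fingers grip its knob (more than 2 N, grasp point within 30 mm of the knob's centre) (all of step 2 and velocity of joint turntable between -0.05 and 0.05 rad/s and contact force between the fingers and knob above 2 N and distance between the grasp point and knob_grip below 0.03 m); the arm keeps its last pose, push and grip.
It fails at once if the carriage runs past the middle station (by more than 20 mm) (value of joint carriage above 0.14 m).
It fails at once if a thing lying on the table is moved (by more than 20 mm) (distance of any of gourd, marker, rubber from where it was at the start of the episode above 0.02 m).
It also fails if it takes over 48 s, if anything falls off the work surface, if the arm or the gripper's body presses on something with over 40 N, if the wrist force passes 120 N, or if a joint passes its speed limit or range.

ROBOT

A 6-joint arm with a two-finger parallel gripper is mounted at the origin on a cart in front of the work surface, level with it; the furniture and walls round the work are solid. World frame = base frame: x ahead of the robot, y to its left, z up, the work surface at z = 0. Lengths are in m, angles in rad, forces in N, time in s.
With the tool pointing down it reaches from about 0.275 to 0.725 m from the base axis. Payload 15.9 kg.
Tool frame: the origin (TCP) lies at the centre of the arm's flange, where the gripper is bolted on; the fingertips stand 173 mm ahead of it and the grasp point (between the pads) lies bot.tcp_to_grasp ahead of it (bot.tcp_to_grasp is the distance from the TCP to the grasp point, in m); z points along the fingers, y is the line along which they close (so a half turn about z gives the same grasp; the last joint's range is limited). The gripper opens to 85 mm and grips with 20 to 120 N. Pads are 22 mm wide; open, the fingers measure 114 mm over their backs; the gripper's body (76 mm by 85 mm) begins 54 mm behind the grasp point. The pads swing forward as they close: fully open they stand 13 mm farther back than shut.
Start: joints at [1.295, 0.213, -0.034, 1.323, 0, 1.571], TCP at [0.136, 0.481, 0.405] pointing down, gripper open.
Joint ranges: [-2.98, 2.98], [-0.74, 1.72], [-1.14, 1.35], [-2.1, 2.04], [-1.57, 1.44], [-3.14, 3.14]. Speed limits (rad/s): [1.89, 1.89, 2.39, 2.57, 3.14, 3.14].

INTERFACE

Orientations are given as a unit quaternion [x, y, z, w].
In Python, from cell import bot gives the robot as it stands.
- The arm moves only by the tool play_rows, never from a script. Its arguments are lists of equal length, an entry for each row: "travel": the shift along the tool's x, y, z in mm, a list of three; "delta_rot": the turn, a rotation vector about the tool's x, y, z in degrees, a list of three. In form: {"travel": [[x, y, z], ...], "delta_rot": [[ax, ay, az], ...]}. A call has 1 to 10 rows; each row is the pose to reach, as a shift and turn from the pose commanded when the call began, along the tool's axes at that moment; what a row does not reach only later rows make up. A row lasts 1/12 s, in which the tool goes at most 41.7 mm and 7.16 degrees, less where a joint would pass 70% of its speed; a pose out of reach is approached as far as the arm can. A call with a gripper value outside its range is refused whole. "claw" is the opening, from 0 (shut) to 1 (fully open), set as the call begins (left out, the last holds). The fingers move at their own pace and stop on an object; "newtons" is the grip in N (left out, the last holds). Time passes only in rows, so rows that repeat a pose let the fingers close. It gives the time, the measured TCP pose, the force, the opening and the grip force at its end, in the units of the state.
- bot.state(): the state, without advancing time (a new reading comes with each control period).
- bot.snapshot(name): name is "side" or "top"; returns the picture (400x640x3 uint8, red, green, blue); there is no depth.
- bot.camera_model(name): a dict with "fx", "fy", "cx", "cy" (pixels), "dist_coeffs" ([k1, k2, p1, p2, k3] as OpenCV has them; the pictures are not rectified), "eye" and "rotation" of the camera in the world. Camera axes: x right, y down, z forward; pixel columns grow to the right and rows downward; lengths in m; the calibration is good to about 2 mm. A picture is of the moment at which its call begins. camera_model takes no time and is no camera call.
- bot.finish_job(): hands the job in; it is judged then, once.
The state is a dict: "time_s": time; "qpos": joint angles; "qvel": joint speeds; "effort": joint torques, N m; "eef_pos": TCP position; "tcp_rot": TCP orientation; "wrist_force": force on the tool from outside, world axes, zero at the start; "moment": the same for the moment, N m; "opening": finger opening in m; "grip_force": force on a finger pad.
Only numpy, scipy, OpenCV 4.12 (cv2) and the standard library are available. Lean on these libraries where they do the work, as an engineer would, in place of code of your own. Each camera call takes 0.05 s, during which the arm holds its last target. There are 200 camera calls.

## Working session

There is one attempt and no reset: what is moved stays moved. The work goes in short steps, Python scripts to look and compute and a tool call to move; the robot and the scene stay as the last step left them, time stands still between calls to the robot, and variables do not carry over. Pictures are saved under pics/ and viewed, at most 10 in all, crops included, and the job is handed in when it is done.

Besides the shell and the picture viewer there is one more tool, called after "Call:" as name(argument=value, ...) on one line, values as JSON. play_rows: Moves the arm, as the interface text tells. Its arguments: {"type":"object","properties":{"travel":{"type":"array"},"delta_rot":{"type":"array"},"claw":{"type":"number"},"newtons":{"type":"number"}},"required":["travel","delta_rot"]}

```bash
mkdir -p pics
python3 - <<'E'
from cell import bot
import cv2
for n in("side","top"):
    im=bot.snapshot(n); cv2.imwrite(f"pics/{n}0.png",im[:,:,::-1]); print(n,bot.camera_model(n))
print(bot.state(),bot.tcp_to_grasp)
E
```

```text
side {'fx': 380.91966129773874, 'fy': 380.91966129773874, 'cx': 323.2135625032032, 'cy': 196.42532557802025, 'dist_coeffs': array([-0.01449333,  0.        ,  0.        ,  0.        ,  0.        ]), 'eye': array([0.4054864 , 0.82973485, 0.73712873]), 'rotation': array([-0.06508156,  0.89073211, -0.44862472,  0.03311429])}
top {'fx': 407.4760656932046, 'fy': 407.4760656932046, 'cx': 314.4920424466605, 'cy': 198.4689671777035, 'dist_coeffs': array([-0.10007632,  0.        ,  0.        ,  0.        ,  0.        ]), 'eye': array([ 0.35301267, -0.01006467,  1.35019685]), 'rotation': array([-0.6994028 ,  0.7108401 , -0.04868854,  0.05631599])}
{'time_s': 0.1, 'qpos': array([ 1.29497674e+00,  2.13318616e-01, -3.49556157e-02,  1.32348607e+00,
       -8.55891408e-06,  1.57080184e+00]), 'qvel': array([ 0.00030063, -0.00107045,  0.00302175,  0.00149477, -0.00216279,
        0.00055727]), 'effort': array([ 6.23353899e-04, -6.87252831e+01,  4.87808132e+01,  1.22398845e-02,
        1.43155949e-04, -4.06122103e-05]), 'eef_pos': array([0.1361371 , 0.48098816, 0.4042759 ]), 'tcp_rot': array([ 1.37475765e-01,  9.90505013e-01, -4.77998750e-04, -6.20200128e-05]), 'wrist_force': array([-0.02407997,  0.64535167,  0.80587078]), 'moment': array([-0.01823519, -0.01916111,  0.03677415]), 'grip_force': 0.0, 'opening': 0.08538551816168116} 0.1547
```

View pics/top0.png

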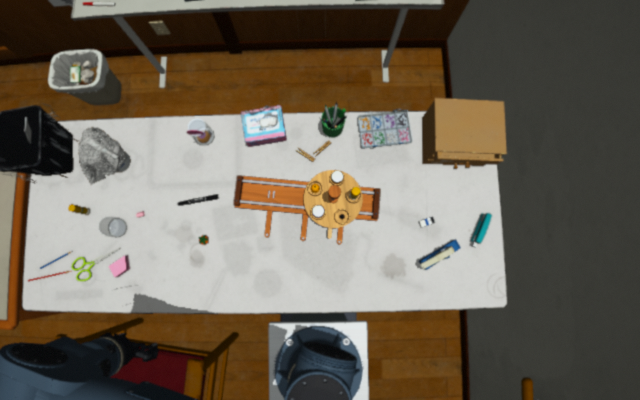

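View pics/side0.png

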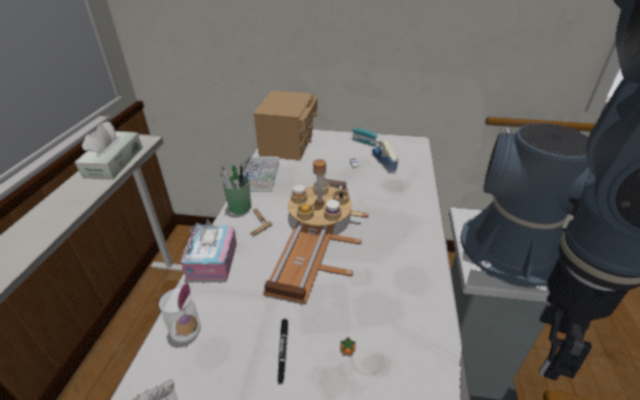

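The top view shows the carousel at about (332,198), the knob near (335,191), and the rail from (238,190) to (380,203) with tabs ending near (268,236), (304,238) and (340,240). The side view shows the knob near (320,165). I'll zoom in on both for the cups and the glue stick.

Run:
```python
import cv2,numpy as np
a=cv2.imread("pics/top0.png")[150:250,225:395]; b=cv2.imread("pics/side0.png")[145:305,255:375]
cv2.imwrite("pics/t1.png",cv2.resize(a,(782,460),interpolation=cv2.INTER_CUBIC))
cv2.imwrite("pics/s1.png",cv2.resize(b[:100],(720,600),interpolation=cv2.INTER_CUBIC))
```

```text
(no output)
```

View pics/t1.png

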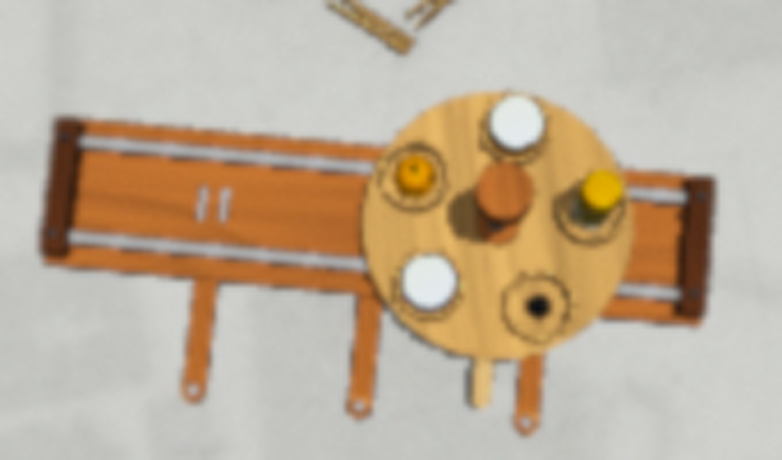

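View pics/s1.png

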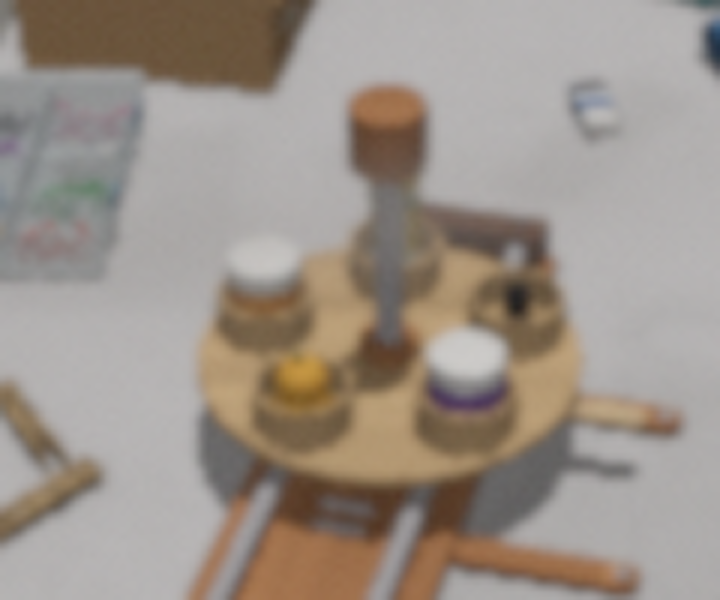

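The top crop shows the glue stick (yellow top, z=146 mm) at crop (601,190), right and slightly rear of the axis. The knob top is at (505,188), the disc centre at about (497,225) and the pointer tip at (480,405). The tab discs are at (193,391), (358,407) and (525,425). In the side view the glue stick is hidden behind the post.

```bash
cat > h.py <<'E'
import cv2,numpy as np
from scipy.spatial.transform import Rotation as R
from cell import bot
def ray(n,uv):
    m=bot.camera_model(n); K=np.array([[m['fx'],0,m['cx']],[0,m['fy'],m['cy']],[0,0,1]])
    p=cv2.undistortPoints(np.array([[uv]],float),K,np.array(m['dist_coeffs']))[0,0]
    return np.array(m['eye']),R.from_quat(m['rotation']).apply([p[0],p[1],1])
def onz(n,uv,z):
    e,d=ray(n,uv); return e+d*(z-e[2])/d[2]
def blob(im,lo,hi,box):
    u0,v0,u1,v1=box; h=cv2.cvtColor(im[v0:v1,u0:u1],cv2.COLOR_BGR2HSV); m=cv2.inRange(h,lo,hi)
    n,l,s,c=cv2.connectedComponentsWithStats(m); 
    if n<2: return None
    i=1+np.argmax(s[1:,4]); return c[i]+[u0,v0],s[i]
E
python3 - <<'E'
from h import *
c=lambda x,y:(x/4.6+225-.4,y/4.6+150-.4)
P={}
for k,uv,z in[("tabL",(193,391),.008),("tabM",(358,407),.008),("tabR",(525,425),.008),("disc",(497,225),.048),("ptr",(480,405),.034),("knobtop",(505,188),.192),("glue",(601,190),.146),("marker",((198-224.6)*4.6,(199-149.6)*4.6),.01),("gourd",((204-224.6)*4.6,(240-149.6)*4.6),.015),("rubber",((427-224.6)*4.6,(222-149.6)*4.6),.012)]:
    P[k]=onz("top",c(*uv),z); print(k,P[k].round(4))
im=cv2.imread("pics/top0.png")
print("yellow",blob(im,(22,150,100),(34,255,255),(345,180,370,210)))
r=blob(im,(22,150,100),(34,255,255),(345,180,370,210)); print(onz("top",r[0],.146))
# triangulate knob top: side crop (388,108)/6
e1,d1=ray("top",c(505,188)); e2,d2=ray("side",(388/6+255-.4,108/6+145-.4))
A=np.c_[d1,-d2]; t=np.linalg.lstsq(A,e2-e1,rcond=None)[0]; print("tri",e1+d1*t[0],e2+d2*t[1])
y=P["tabL"]-P["tabR"]; a=np.arctan2(y[1],y[0])-np.pi/2; print("spacing",np.linalg.norm(y)/2,"rail yaw deg",np.degrees(a))
yh=np.array([-np.sin(a),np.cos(a)]); xh=np.array([np.cos(a),np.sin(a)])
org=P["tabM"][:2]+.135*xh; print("station axis",org)
for k in("disc","ptr","knobtop"): d=P[k][:2]-org; print(k,"carriage",d@yh+.12,"x",d@xh)
for ax in("disc","knobtop"):
    g=P["glue"][:2]-P[ax][:2]; print(ax,"glue r",np.linalg.norm(g),"ang",np.degrees(np.arctan2(g@yh,g@xh))-180)
E
```

```text
tabL [0.4363 0.1629 0.008 ]
tabM [0.4231 0.0446 0.008 ]
tabR [ 0.4084 -0.0744  0.008 ]
disc [ 0.547  -0.0561  0.048 ]
ptr [ 0.4218 -0.042   0.034 ]
knobtop [ 0.5489 -0.0565  0.192 ]
glue [ 0.5543 -0.1209  0.146 ]
marker [0.5587 0.3949 0.01  ]
gourd [0.4207 0.3698 0.015 ]
rubber [ 0.4684 -0.3681  0.012 ]
yellow (array([355.36666667, 190.98333333]), array([ 6,  7,  9,  9, 60], dtype=int32))
[ 0.5540156  -0.12123237  0.146     ]
tri [ 0.54950128 -0.05669664  0.18826938] [ 0.5473192  -0.05682021  0.18790534]
spacing 0.11945874689581834 rail yaw deg -6.713186728080598
station axis [0.55721307 0.02880676]
disc carriage 0.03446598946854057 x -0.00024303090585586426
ptr carriage 0.033886975401875574 x -0.12620095607980075
knobtop carriage 0.03425626670071641 x 0.0016923228211863112
disc glue r 0.06519270444279779 ang -256.8677976743234
knobtop glue r 0.06457489346927787 ang -258.498026415037
```

Measurements agree: tab spacing is 119.5 mm, glue radius 65 mm, and knob height 188 mm by two views. Rail yaw is −6.7° and the carriage is at about 34 mm, so it needs +86 mm. The glue is at +102°, so the carousel has to turn 102° clockwise. Plan: grip with tool-y yaw at about 60°, slide, then turn to −42°.

```bash
cat >> h.py <<'E'
def plan(p,yaw=None):
    s=bot.state(); T=R.from_quat(s['tcp_rot']); t=T.inv().apply(np.array(p)-s['eef_pos'])*1000
    w=np.zeros(3)
    if yaw is not None:
        c,q=np.cos(np.radians(yaw)),np.sin(np.radians(yaw))
        G=R.from_matrix(np.array([[-q,c,0],[c,q,0],[0,0,-1]]).T.reshape(3,3)) if 0 else R.from_matrix(np.c_[[-q,c,0],[c,q,0],[0,0,-1]])
        w=np.degrees((T.inv()*G).as_rotvec())
    print("travel mm",t.round(1),"rot deg",w.round(2),"t",s['time_s'],"pos",s['eef_pos'].round(4),"q",s['qpos'].round(2),"yaw",np.degrees(np.arctan2(*T.as_matrix()[[1,0],1])).round(1))
E
sed -i 's/G=R.from_matrix(np.array.*if 0 else /G=/' h.py
python3 -c "
from h import *
plan([.548,-.0565,.40],60)"
```

```text
travel mm [-542.7 -405.     4.7] rot deg [-5.00e-02  1.00e-02  1.42e+01] t 0.1 pos [0.1361 0.481  0.4043] q [ 1.29  0.21 -0.03  1.32 -0.    1.57] yaw 74.2
```

Call:
play_rows(travel=[[-15,-11,0],[-40,-30,1],[-70,-52,1],[-102,-76,2],[-135,-101,2],[-168,-125,3],[-201,-150,3],[-234,-175,3],[-267,-199,3],[-300,-224,3]], delta_rot=[[0,0,0],[0,0,1],[0,0,2],[0,0,3],[0,0,4],[0,0,5],[0,0,6],[0,0,7],[0,0,8],[0,0,9]], claw=1, newtons=60)

```text
time_s: 0.93
eef_pos: [0.3644, 0.182, 0.4017]
tcp_rot: [0.215, 0.977, 0.0, 0.0]
wrist_force: [1.2, 0.9, -0.6]
opening: 0.0856
grip_force: 0.0
```

```bash
python3 -c "
from h import *
plan([.548,-.0565,.40],60)"
```

```text
travel mm [-266.8 -139.3    1.7] rot deg [0.01 0.   5.16] t 0.9333 pos [0.3644 0.182  0.4017] q [ 0.46  0.02 -0.26  1.29  0.    0.9 ] yaw 65.2
```

Call:
play_rows(travel=[[-34,-18,0],[-68,-35,1],[-102,-53,1],[-136,-71,1],[-170,-89,1],[-204,-106,1],[-230,-120,2],[-247,-129,2],[-257,-134,2],[-260,-136,2]], delta_rot=[[0,0,1],[0,0,2],[0,0,3],[0,0,4],[0,0,5],[0,0,5],[0,0,5],[0,0,5],[0,0,5],[0,0,5]])

```text
time_s: 1.77
eef_pos: [0.5434, -0.0497, 0.3991]
tcp_rot: [0.258, 0.966, -0.0, -0.0]
wrist_force: [0.1, 0.1, -0.5]
opening: 0.085
grip_force: 0.0
```

```bash
python3 -c "
from h import *
plan([.548,-.0565,.33],60)"
```

```text
travel mm [-7.4 -3.6 69.1] rot deg [-0.03 -0.05  0.12] t 1.7667 pos [ 0.5434 -0.0497  0.3991] q [-0.09  0.31  0.08  1.34 -0.    0.43] yaw 60.1
```

Call:
play_rows(travel=[[-7,-4,0],[-7,-4,8],[-7,-4,20],[-7,-4,34],[-7,-4,48],[-7,-4,60],[-7,-4,67],[-7,-4,69],[-7,-4,69],[-7,-4,69]], delta_rot=[[0,0,0],[0,0,0],[0,0,0],[0,0,0],[0,0,0],[0,0,0],[0,0,0],[0,0,0],[0,0,0],[0,0,0]])

```text
time_s: 2.6
eef_pos: [0.5469, -0.0553, 0.3313]
tcp_rot: [0.257, 0.966, 0.0, 0.0]
wrist_force: [0.2, -0.3, 0.8]
opening: 0.0853
grip_force: 0.0
```

Call:
play_rows(travel=[[0,0,0],[0,0,0],[0,0,0],[0,0,0],[0,0,0],[0,0,0],[0,0,0],[0,0,0],[0,0,0],[0,0,0]], delta_rot=[[0,0,0],[0,0,0],[0,0,0],[0,0,0],[0,0,0],[0,0,0],[0,0,0],[0,0,0],[0,0,0],[0,0,0]], claw=0, newtons=60)

```text
time_s: 3.43
eef_pos: [0.5468, -0.0556, 0.3312]
tcp_rot: [0.257, 0.966, 0.0, 0.0]
wrist_force: [-3.0, -0.5, 6.2]
opening: 0.0367
grip_force: 59.5
```

Run:
```python
from h import *
im=bot.snapshot("top")[:,:,::-1]; cv2.imwrite("pics/t2.png",cv2.resize(im[150:250,225:395],(782,460),interpolation=cv2.INTER_CUBIC))
r=blob(im.copy(),(22,150,100),(34,255,255),(290,160,380,235)); print(r, onz("top",r[0],.146))
print(bot.state()['wrist_force'],bot.state()['opening'],bot.state()['grip_force'])
plan([.5575,.029,.33])
```

```text
Traceback (most recent call last):
TypeError: 'NoneType' object is not subscriptable
```

The knob is gripped (opening 36.7 mm, 59.5 N) and the carriage is at about 35 mm by the arm's position. Now I'll work out the slide.

```bash
python3 -c "
from h import *
plan([.557,.029,.331],60)"
```

```text
travel mm [33.3 78.5  0.2] rot deg [0.01 0.03 0.19] t 3.4833 pos [ 0.5468 -0.0557  0.3312] q [-0.1   0.34 -0.05  1.18  0.    0.42] yaw 60.2
```

Call:
play_rows(travel=[[1,3,0],[4,10,0],[8,19,0],[12,28,0],[16,37,0],[19,45,0],[22,51,0],[24,56,0],[25,59,0],[26,61,0]], delta_rot=[[0,0,0],[0,0,0],[0,0,0],[0,0,0],[0,0,0],[0,0,0],[0,0,0],[0,0,0],[0,0,0],[0,0,0]])

```text
time_s: 4.32
eef_pos: [0.5544, 0.0106, 0.3312]
tcp_rot: [0.257, 0.966, 0.0, -0.0]
wrist_force: [-4.9, -0.4, 8.0]
opening: 0.037
grip_force: 59.7
```

```bash
python3 -c "
from h import *
plan([.557,.029,.331],60); print(bot.state()['wrist_force'],bot.state()['opening'],bot.state()['grip_force'])"
```

```text
travel mm [ 6.9 17.2  0.2] rot deg [-0.   -0.    0.21] t 4.3167 pos [0.5544 0.0106 0.3312] q [ 0.02  0.35 -0.04  1.18  0.    0.54] yaw 60.2
[-4.89424669 -0.37281247  7.97329347] 0.037001102105669814 59.70042586326599
```

Call:
play_rows(travel=[[1,2,0],[2,4,0],[3,7,0],[4,10,0],[5,13,0],[6,15,0],[7,17,0],[7,17,0],[7,17,0],[7,17,0]], delta_rot=[[0,0,0],[0,0,0],[0,0,0],[0,0,0],[0,0,0],[0,0,0],[0,0,0],[0,0,0],[0,0,0],[0,0,0]])

```text
time_s: 5.15
eef_pos: [0.5566, 0.0288, 0.3312]
tcp_rot: [0.257, 0.966, 0.0, -0.0]
wrist_force: [-7.7, 3.4, 9.4]
opening: 0.0365
grip_force: 60.3
```

Run:
```python
from h import *
plan([.557,.029,.331],60); print(bot.state()['wrist_force'],bot.state()['opening'],bot.state()['grip_force'])
a=bot.snapshot("top")[150:250,225:395,::-1]; b=bot.snapshot("side")[145:245,285:415,::-1]
im=np.vstack([cv2.resize(a,(510,300),interpolation=cv2.INTER_CUBIC),cv2.resize(b,(390,300),interpolation=cv2.INTER_CUBIC)[:, :].copy() if 0 else cv2.copyMakeBorder(cv2.resize(b,(390,300),interpolation=cv2.INTER_CUBIC),0,0,0,120,0)])
cv2.imwrite("pics/c3.png",im)
```

```text
travel mm [-0.2  0.4  0.2] rot deg [ 0.03 -0.05  0.22] t 5.15 pos [0.5566 0.0288 0.3312] q [ 0.05  0.35 -0.03  1.19  0.    0.57] yaw 60.2
[-7.6888713   3.37086093  9.38075366] 0.03651236406677092 60.29192090034485
```

View pics/c3.png

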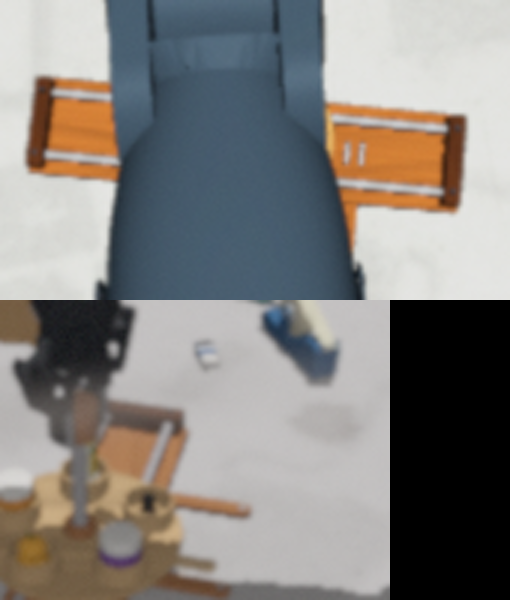

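The side view (lower half) shows the pointer tip at about (212,565), just over the middle tab's end at about (228,590). I'll check that with rays.

Run:
```python
from h import *
f=lambda u,v:(u/3+285-.3,(v-300)/3+145-.3)
a=np.radians(-6.71); yh=np.array([-np.sin(a),np.cos(a)]);xh=np.array([np.cos(a),np.sin(a)])
p=onz("side",f(212,565),.034); m=onz("side",f(226,590),.008)
for q in(p,m): print(q.round(4),(q[:2]-[.557,.029])@yh,(q[:2]-[.557,.029])@xh)
plan(np.r_[bot.state()['eef_pos'][:2]+yh*.002,.331])
```

```text
[0.4322 0.0451 0.034 ] 0.0013634743856363839 -0.12580426055726315
[0.4177 0.0485 0.008 ] 0.0031121775925423596 -0.14064084366838805
travel mm [0.8 1.8 0.2] rot deg [0. 0. 0.] t 5.25 pos [0.5566 0.0288 0.3312] q [ 0.05  0.35 -0.03  1.19  0.    0.57] yaw 60.2
```

Pointer and station agree to within 2 mm. The +y pull of 3.4 N also suggests the station is slightly further on, so I'll nudge 1.5 mm.

Call:
play_rows(travel=[[0.5,1,0],[0.5,1.5,0],[0.5,1.5,0],[0.5,1.5,0]], delta_rot=[[0,0,0],[0,0,0],[0,0,0],[0,0,0]])

```text
time_s: 5.58
eef_pos: [0.5568, 0.0298, 0.3312]
tcp_rot: [0.257, 0.966, -0.0, -0.0]
wrist_force: [-8.6, -3.6, 9.9]
opening: 0.037
grip_force: 60.5
```

The force has flipped sign, so the carriage sits within about 1 mm of the detent's centre. Now turn 102° clockwise, which is positive about tool z.

Call:
play_rows(travel=[[0,0,0],[0,0,0],[0,0,0],[0,0,0],[0,0,0],[0,0,0],[0,0,0],[0,0,0],[0,0,0],[0,0,0]], delta_rot=[[0,0,2],[0,0,6],[0,0,11],[0,0,16],[0,0,21],[0,0,26],[0,0,31],[0,0,35],[0,0,38],[0,0,40]])

```text
time_s: 6.42
eef_pos: [0.5572, 0.0299, 0.3312]
tcp_rot: [0.573, 0.819, 0.0, 0.0]
wrist_force: [-3.8, -0.4, 7.6]
opening: 0.0368
grip_force: 60.1
```

```bash
python3 -c "
from h import *
plan([.557,.0293,.331],-42)"
```

```text
travel mm [-0.5 -0.4  0.2] rot deg [2.000e-02 0.000e+00 6.202e+01] t 6.4167 pos [0.5572 0.0299 0.3312] q [ 0.05  0.35 -0.03  1.19 -0.    1.28] yaw 20.0
```

Call:
play_rows(travel=[[0,0,0],[0,0,0],[0,0,0],[0,0,0],[0,0,0],[0,0,0],[0,0,0],[0,0,0],[0,0,0],[0,0,0]], delta_rot=[[0,0,3],[0,0,9],[0,0,15],[0,0,21],[0,0,27],[0,0,33],[0,0,39],[0,0,45],[0,0,48],[0,0,50]])

```text
time_s: 7.25
eef_pos: [0.5578, 0.0299, 0.3313]
tcp_rot: [0.866, 0.5, 0.001, 0.001]
wrist_force: [4.2, -2.4, 3.3]
opening: 0.0366
grip_force: 59.8
```

Call:
play_rows(travel=[[0,0,0],[0,0,0],[0,0,0],[0,0,0],[0,0,0],[0,0,0]], delta_rot=[[0,0,3],[0,0,6],[0,0,9],[0,0,11],[0,0,12],[0,0,12]])

```text
time_s: 7.75
eef_pos: [0.5579, 0.0298, 0.3313]
tcp_rot: [0.913, 0.408, 0.001, 0.001]
wrist_force: [4.5, -2.1, 2.1]
opening: 0.0367
grip_force: 59.8
```

Run:
```python
from h import *
plan([.557,.0293,.331],-42)
b=bot.snapshot("side")[:,:,::-1]; cv2.imwrite("pics/s4raw.png",b)
cv2.imwrite("pics/s4.png",cv2.resize(b[160:250,270:390],(800,600),interpolation=cv2.INTER_CUBIC))
```

```text
travel mm [-0.9 -0.3  0.3] rot deg [ 0.1  -0.05  0.1 ] t 7.75 pos [0.5579 0.0298 0.3313] q [ 0.05  0.36 -0.03  1.18 -0.    2.36] yaw -41.9
```

View pics/s4.png

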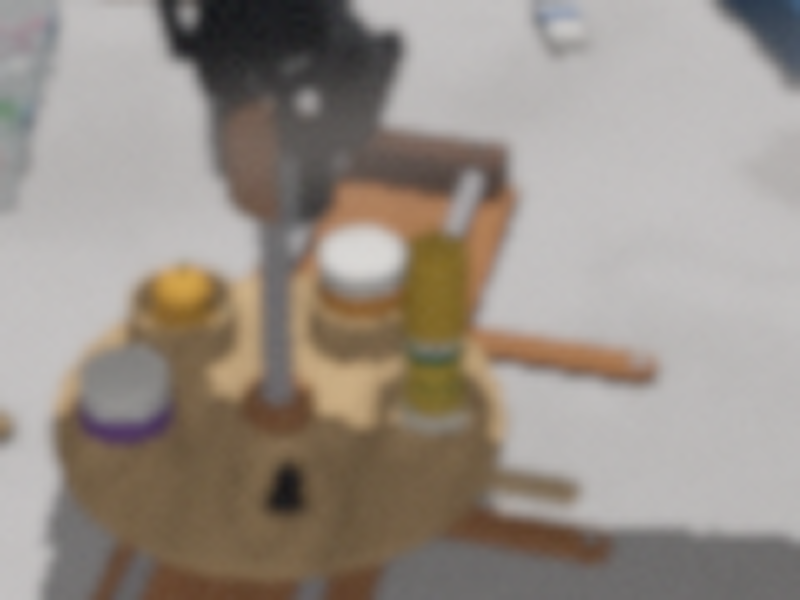

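The side view shows the glue stick (top centre at about (438,252)) on the front side, roughly over the pointer (tip at about (577,490)). The pot lids are at (362,250) and (125,372). I'll verify with rays, and use the pots' known 72° spacing as a cross-check.

Run:
```python
from h import *
s=800/120; f=lambda u,v:(u/s+270-.43,v/s+160-.43)
a=np.radians(-6.71); yh=np.array([-np.sin(a),np.cos(a)]);xh=np.array([np.cos(a),np.sin(a)])
ax=np.array([.5567,.0293])
for n,uv,z in[("glue",(438,250),.146),("potA",(362,250),.091),("potB",(125,370),.091),("pumpk",(183,285),.080),("cat",(285,510),.05),("ptr",(577,490),.034),("postfoot",(279,405),.05)]:
    p=onz("side",f(*uv),z); d=p[:2]-ax; x,y=d@xh,d@yh
    print(n,"x %.4f y %.4f r %.4f ang from front %.1f"%(x,y,np.hypot(x,y),np.degrees(np.arctan2(-y,-x))))
im=cv2.imread("pics/s4raw.png"); print(blob(im,(22,120,60),(34,255,255),(325,190,345,230)))
```

```text
glue x -0.0667 y 0.0015 r 0.0667 ang from front -1.3
potA x -0.0190 y -0.0622 r 0.0651 ang from front 73.1
potB x 0.0520 y 0.0403 r 0.0658 ang from front -142.2
pumpk x 0.0520 y -0.0326 r 0.0614 ang from front 147.9
cat x -0.0200 y 0.0602 r 0.0635 ang from front -71.6
ptr x -0.1275 y 0.0007 r 0.1275 ang from front -0.3
postfoot x 0.0007 y -0.0013 r 0.0015 ang from front 118.5
(array([334.66, 217.68]), array([ 6, 24,  8,  8, 50], dtype=int32))
```

Glue lies within about 1° (1–2 mm) of the pointer line, and the pots agree. Settle, then hand in.

Call:
play_rows(travel=[[0,0,0],[0,0,0],[0,0,0],[0,0,0],[0,0,0],[0,0,0]], delta_rot=[[0,0,0],[0,0,0],[0,0,0],[0,0,0],[0,0,0],[0,0,0]])

```text
time_s: 8.3
eef_pos: [0.5579, 0.0298, 0.3312]
tcp_rot: [0.913, 0.408, 0.001, 0.001]
wrist_force: [4.8, -3.1, 1.9]
opening: 0.0366
grip_force: 59.8
```

```bash
python3 -c "
from cell import bot
print(bot.state()['grip_force'],bot.finish_job())"
```

```text
the job is handed in; nothing more can be done
59.84466254711151 None
```

I handed the job in at 8.3 s: by my measurements the carriage sits in the middle station, the glue stick faces front within about 2 mm of the pointer line, and the knob is still gripped at 60 N; the hand-in returned no verdict.

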